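# Snug the tube block with a tapered feeler blade

### The job

Take the steel feeler blade by its yellow tab out of the fork stand and slide it, thin end down, into the gap between the aluminium tube block and the blue rail on the shaker, until it has pushed the block home against its far stop and you feel it bind snugly (a downward push of about 12 N is right). Never force it, downwards or sideways: 20 N or more is too much. Then let go and leave the blade standing wedged in the gap, leaving the amber bottle, the pipette and the tube rack as they were.

Things in the scene. Friction and masses are not known exactly. Their poses are not given: they have to be found in the camera images.
- shaker: White block shaker, fixed to the bench, 200 (x) x 190 (y) x 32 mm high; its origin is at the centre of its underside, z up. On its top stand the tube block and, on the +y side of it, the blue rail; the gap between them runs along the shaker's x, so the gap's width is measured along its y. A dark stop bar stands at the block's far (-y) side.
- block: Aluminium tube block, 127 (x) x 85 (y) x 60 mm high, with small wells and a few capped tubes up to 14 mm above its top; underside 32 mm above the bench, top 92 mm. Origin at the centre of its underside, axes as the shaker's. It slides only along the shaker's y, with about 2 N of friction; it starts 2.5 to 4 mm from home. Home (against the stop) its origin lies at y = -12.5 mm in the shaker's frame and its gap-side face at y = +30 mm.
- block_edge (a point): Middle of the block's gap-side top edge: in the plane of its gap-side (+y) vertical face, at the height of its top (92 mm above the bench). The top 3 mm of this edge are bevelled at 45 degrees. Axes as the shaker's. Home is at y = +30 mm in the shaker's frame (home counts to +31.5 mm).
- rail: Blue guide rail, rigidly fixed, 120 (x) x 14 (y) x 68 mm high, on the shaker (top 100 mm above the bench), parallel to the block. Origin at the centre of its underside. How far it stands from the block differs from time to time: with the block home the gap is 8.5 to 11.5 mm wide (4.5 to 9 mm at the start) and 60 mm deep, open at both ends and above, so the depth at which the blade binds differs too.
- rail_edge (a point): Middle of the rail's gap-side (-y) top edge, 100 mm above the bench, in the plane of the gap-side face; axes as the shaker's.
- blade: Tapered steel blade with a yellow tab, 90 to 145 g, 114 mm tall, hanging upright in the stand. Origin: middle of its thin lower tip; z up, x along its 30 mm width, y through its thickness. 66 mm of blade below the tab: flat face at y = +1.5 mm, sloping face to -y; 3 mm thick at the tip, 1 mm more for every 5 mm up (16 mm at the tab). Flat face goes to the rail, sloping face to the block.
- tab (a point): Where to hold the yellow tab: 92 mm above the blade's tip, mid-thickness (6.6 mm to -y of the tip). The tab is 50 (x) x 16.5 (y) x 48 mm high, from 66 to 114 mm above the tip; hold it across its 16.5 mm thickness (y). Axes as the blade's.
- blade_tip (a point): Middle of the blade's thin lower edge; axes as the blade's. In the gap, pushing the loose block along takes 2 to 5 N downwards; once it is home the push climbs several N per mm. Friction keeps it wedged. Sideways the metal is stiff (tens of N per mm): a blade held off-centre loads one face only and must be eased sideways by the side force felt.
- stand: Grey plastic fork stand, 85 x 70 mm, fixed to the bench; two cheeks 37 mm apart, tops 86 mm above the bench, carry the shoulders of the tab between low ribs (6 mm high, about 1.7 mm of play). Lift the blade straight up at least 75 mm to clear it. Origin at the centre of its underside.
- tube_rack: Dark grey rack with four screw-capped tubes, 70 x 70 x 79 mm, fixed bystander. Origin at the centre of its underside.
- reagent: Amber bottle, 60 mm across, 120 mm high, loose bystander. Origin at its underside.
- pipette: White lying pipette, 220 mm long, loose bystander. Origin at the end of its handle.
Things that resemble listed ones, but are neither listed nor needed, are in the scene too. Of the things like the blade, leave any that is green or white; of the rest the smaller one is meant.

How it is judged (in metres and radians):
On the way, in this order (a step that is already met when the one before it is completed fails the run):
1. the blade has been lifted clear of the stand: its tip over 90 mm above the bench (height (world z) of blade_tip above 0.09 m), for 0.1 s.
2. the blade is in the gap, binding against both block and rail (over 4 N on each) with the block home against its stop (within 1.5 mm) (y of block_edge in the frame of shaker below 0.0315 m and contact force between blade and block above 4 N and contact force between blade and rail above 4 N), for 0.2 s.
At the end, for the whole second after the job is handed in: The blade stands by itself, upright within 7 degrees and at rest, wedged in the gap with its tip at least 12 mm below the block's top and not on the bottom, still gripped by block and rail (over 1.5 N on each), and the block is home against its far stop within 1.5 mm; the robot has let go (y of block_edge in the frame of shaker below 0.0315 m and contact force between blade and block above 1.5 N and contact force between blade and rail above 1.5 N and height (world z) of blade_tip between 0.034 and 0.08 m and angle between blade's own z axis and vertical below 0.12 rad and linear speed of blade below 0.01 m/s); the robot touches nothing.
It fails at once if the blade is forced: over 25 N between blade and block, rail or shaker (contact force between blade and block above 25 N or contact force between blade and rail above 25 N or contact force between blade and shaker above 25 N).
It fails at once if the amber bottle or the pipette is pushed more than 30 mm (distance of any of reagent, pipette from where it was at the start of the episode above 0.03 m).
It fails at once if the robot leans on the tube rack with over 10 N (contact force between any of the arm, the fingers and tube_rack above 10 N).
It also fails if it takes over 58 s, if anything falls off the work surface, if the arm or the gripper's body presses on something with over 40 N, if the wrist force passes 120 N, or if a joint passes its speed limit or range.

### The arm

A 6-joint arm with a two-finger parallel gripper is mounted at the origin on the work surface. World frame = base frame: x ahead of the robot, y to its left, z up, the work surface at z = 0. Lengths are in m, angles in degrees, forces in N, time in s.
With the tool pointing down it reaches from about 0.3 to 0.75 m from the base axis. Payload 8.5 kg.
Tool frame: the origin (TCP) lies midway between the tips of the shut fingers; the grasp point (between the pads) lies 19 mm behind it; y points along the fingers, x is the direction in which the jaws open and shut, and the axes are right-handed (so a half turn about y gives the same grasp; the last joint's range is limited). The gripper opens to 85 mm and grips with 20 to 120 N. Pads are 22 mm wide; open, the fingers measure 114 mm over their backs; the gripper's body (76 mm by 85 mm) begins 54 mm behind the grasp point. The pads swing forward as they close: fully open they stand 13 mm farther back than shut.
Start: joints at [56.534, 21.807, 74.336, -0, 83.858, -12.336], TCP at [0.198, 0.513, 0.231] pointing down, gripper open.
Joint ranges: [-178.18, 178.18], [-50.72, 133.34], [12.68, 142.11], [-81.47, 261.47], [9.98, 163.14], [-165.26, 165.26]. Speed limits (degrees/s): [136.94, 136.94, 180, 180, 180, 180].

### API

Orientations are given as a 3x3 rotation matrix whose columns are the frame's x, y, z axes.
In Python, from rig import env gives the robot as it stands.
- The arm moves only by the tool carry_out, never from a script. Its argument "plan" is a list of rows, each a list of 3 entries, a list of its own where there are three numbers: the shift along the tool's x, y, z in m, then the turn, a rotation vector about the tool's x, y, z in degrees, then the finger opening in m, from 0 to 0.0854. In form: [[[dx, dy, dz], [ax, ay, az], jaw], ...]. A call has 1 to 8 rows; each row shifts and turns the commanded pose from where the row before left it, along the tool's axes as they then stand; what a row does not reach is not made up. A row lasts 1/8 s, in which the tool goes at most 62.5 mm and 10.7 degrees, less where a joint would pass 70% of its speed; a pose out of reach is approached as far as the arm can. A call is refused whole if a number of a shift passes 0.0625 or a number of a turn 10.7, either way. A call with a gripper value outside its range is refused whole. The fingers move at their own pace and stop on an object; "force" is the grip in N (left out, the last holds). Time passes only in rows, so rows that do not move let the fingers close. It gives the time, the measured TCP pose, the force and the opening at its end, in the units of the state.
- env.observe(): the state, without advancing time (a new reading comes with each control period).
- env.get_image(name): name is "scene" or "top" or "wrist"; returns a dict with "image" (384x512x3 uint8, red, green, blue), "vfov" (degrees; the focal length in pixels is half the picture's height over the tangent of half this angle, whatever the lens; pixels are square), "cx", "cy" (the principal point, pixels), "rvec" (rotation vector, rad) and "tvec" (3), from world to camera coordinates, as OpenCV has them; the wrist camera has in their place "tool_from_camera" (4x4, takes a point from camera to tool coordinates, whose origin is the TCP and whose axes are the tool frame's). Camera axes: x right, y down, z forward; pixel columns grow to the right and rows downward; lengths in m; the calibration is good to about 2 mm. The wrist camera is an equidistant fisheye: a pixel r from the principal point sees the ray r / f radians off the axis. A picture is of the moment at which its call begins: read the wrist's pose just before it. There is no depth.
- env.close_job(): hands the job in, once; it reports no verdict.
Trained networks look in a picture, given as the dict that the camera call returned (one of the last four; its "shot" number tells which), for a name from the list of things; names that differ only in an ending like _2 or _b are one class to them, and where a whole thing is asked for, a point or a joint stands for the part that bears it (a point fixed in the world has none). Each returns a list of dicts, best first, with "conf" (0 to 1); they miss things now and then, are a little off and sometimes report something else, mostly with a low value. They report only what shows in the picture. A call takes as long as a camera call. They do not tell look-alikes from the thing itself.
- env.outline_of(target, picture): "mask" (384x512 bool, what is visible of it) and "pixel" ([row, column] in pixels, amid what is visible of it).
The state is a dict: "time_s": time; "q": joint angles; "qvel": joint speeds; "joint_efforts": joint torques, N m; "position": TCP position; "tool_rot": TCP orientation; "ft_force": force on the tool from outside, world axes, zero at the start; "wrist_torque": the same for the moment, N m; "grip_width": finger opening in m.
Only numpy, scipy, OpenCV 4.12 (cv2) and the standard library are available. Lean on these libraries where they do the work, as an engineer would, in place of code of your own. Each camera call takes 0.05 s, during which the arm holds its last target.

## Working session

There is one attempt and no reset: what is moved stays moved. The work goes in short steps, Python scripts to look and compute and a tool call to move; the robot and the scene stay as the last step left them, time stands still between calls to the robot, and variables do not carry over. Pictures are saved under pics/ and viewed, and the job is handed in when it is done.

Besides the shell and the picture viewer there is one more tool, called after "Call:" by a JSON object that holds its "op" and its "data", one argument or row to a line. carry_out: Moves the arm, as the interface text tells. Its arguments: {"type":"object","properties":{"plan":{"type":"array","items":{"type":"array"}},"force":{"type":"number"}},"required":["plan"]}

```bash
ls; mkdir -p pics; cat > h.py <<'E'
import numpy as np, cv2
from rig import env
def save(d,n,crop=None,s=1):
    im=d["image"][:,:,::-1]
    if crop: r0,r1,c0,c1=crop; im=im[r0:r1,c0:c1]
    if s!=1: im=cv2.resize(im,None,fx=s,fy=s,interpolation=cv2.INTER_CUBIC)
    cv2.imwrite("pics/"+n,im)
def K(d):
    f=192/np.tan(np.radians(d["vfov"])/2); return np.array([[f,0,d["cx"]],[0,f,d["cy"]],[0,0,1]])
def proj(d,P): 
    return cv2.projectPoints(np.float64(P).reshape(-1,1,3),np.float64(d["rvec"]),np.float64(d["tvec"]),K(d),None)[0].reshape(-1,2)
def onz(d,px,z):  # px (col,row)
    R=cv2.Rodrigues(np.float64(d["rvec"]))[0]; t=np.float64(d["tvec"]).reshape(3)
    c=-R.T@t; r=R.T@np.linalg.inv(K(d))@np.array([px[0],px[1],1.]); return c+r*(z-c[2])/r[2]
E
python3 - <<'E'
from h import *
s=env.observe(); print({k:np.round(v,4).tolist() for k,v in s.items()})
for n in ["scene","top","wrist"]:
    d=env.get_image(n); save(d,n+"0.png"); print(n,{k:v for k,v in d.items() if k!="image"})
    for t in ["blade","shaker","block","rail","stand","reagent","pipette","tube_rack"]:
        print(t,[(np.round(o["conf"],2),np.round(o["pixel"]).tolist(),int(o["mask"].sum())) for o in env.outline_of(t,d)])
E
```

```text
pics
{'time_s': 0.0, 'q': [56.5346, 21.8396, 74.3863, -0.001, 83.8608, -12.3365], 'qvel': [-0.0287, -0.0599, -0.0292, -0.0128, 0.0029, 0.0603], 'joint_efforts': [0.0009, -44.8473, -23.1277, -0.0002, 0.0048, -0.0], 'position': [0.1981, 0.5127, 0.2307], 'tool_rot': [[0.3605, -0.0008, -0.9328], [0.9328, -0.0013, 0.3605], [-0.0015, -1.0, 0.0003]], 'ft_force': [0.7356, 0.6853, -0.402], 'wrist_torque': [0.0336, 0.0214, 0.0128], 'grip_width': 0.0859}
scene {'vfov': 56.71393579019992, 'cx': 249.98732470435408, 'cy': 195.78692243030687, 'rvec': array([ 2.1948665 ,  1.57839233, -0.40540136]), 'tvec': array([-0.25404579, -0.40555018,  1.09561116]), 'shot': 1}
blade [(np.float64(0.91), [224.0, 227.0], 834), (np.float64(0.76), [152.0, 262.0], 387), (np.float64(0.75), [112.0, 260.0], 757), (np.float64(0.68), [198.0, 392.0], 1507)]
shaker [(np.float64(0.66), [234.0, 122.0], 6146)]
block [(np.float64(0.63), [176.0, 260.0], 966), (np.float64(0.58), [222.0, 115.0], 2814)]
rail [(np.float64(0.85), [217.0, 146.0], 1118)]
stand [(np.float64(0.95), [175.0, 261.0], 909), (np.float64(0.38), [154.0, 260.0], 
[... 953 characters left out ...]
5, 'cx': 252.41831829005196, 'cy': 186.19271906443015, 'tool_from_camera': array([[ 9.99999984e-01,  8.15133290e-05,  1.61402157e-04,
         5.08858176e-05],
       [-1.28808398e-04, -3.05313449e-01,  9.52251900e-01,
        -1.43316768e-01],
       [ 1.26899472e-04, -9.52251905e-01, -3.05313433e-01,
         7.82278912e-02],
       [ 0.00000000e+00,  0.00000000e+00,  0.00000000e+00,
         1.00000000e+00]]), 'shot': 3}
blade [(np.float64(0.7), [263.0, 94.0], 1533), (np.float64(0.53), [369.0, 120.0], 213)]
shaker [(np.float64(0.57), [349.0, 9.0], 313), (np.float64(0.37), [370.0, 10.0], 4)]
block []
rail []
stand [(np.float64(0.85), [359.0, 115.0], 795)]
reagent []
pipette []
tube_rack []
```

View pics/scene0.png

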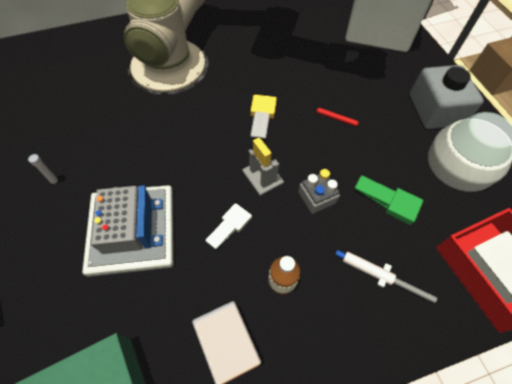

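View pics/top0.png

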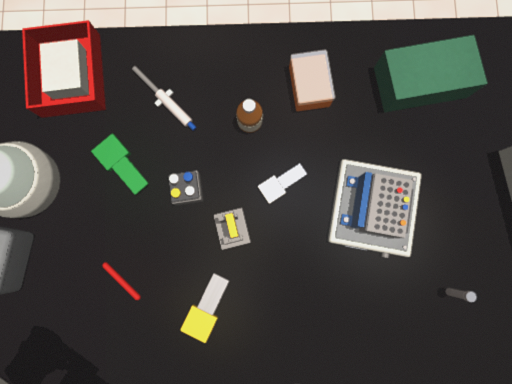

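View pics/wrist0.png

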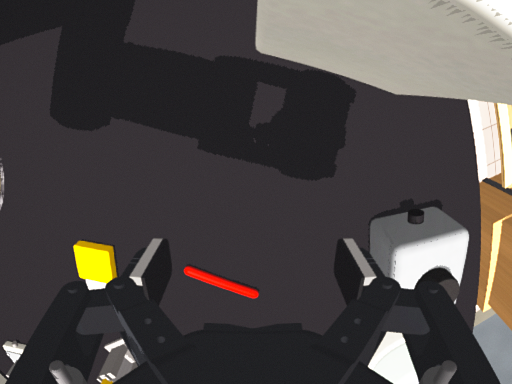

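```bash
python3 - <<'E'
from h import *
d=env.get_image("top"); save(d,"t_stand.png",(190,270,190,270),8); save(d,"t_shaker.png",(150,265,320,430),6)
import pickle; pickle.dump(d,open("top.pkl","wb"))
e=env.get_image("scene"); save(e,"s_stand.png",(125,205,230,310),8); save(e,"s_shaker.png",(170,285,70,190),6)
pickle.dump(e,open("scene.pkl","wb"))
for p in [(232,228)]: print(onz(d,p,.134-.0))
for p in [(262,152)]: print(onz(e,p,.12))
E
```

```text
[0.47198986 0.1319534  0.134     ]
[0.48583031 0.13281358 0.12      ]
```

View pics/t_stand.png

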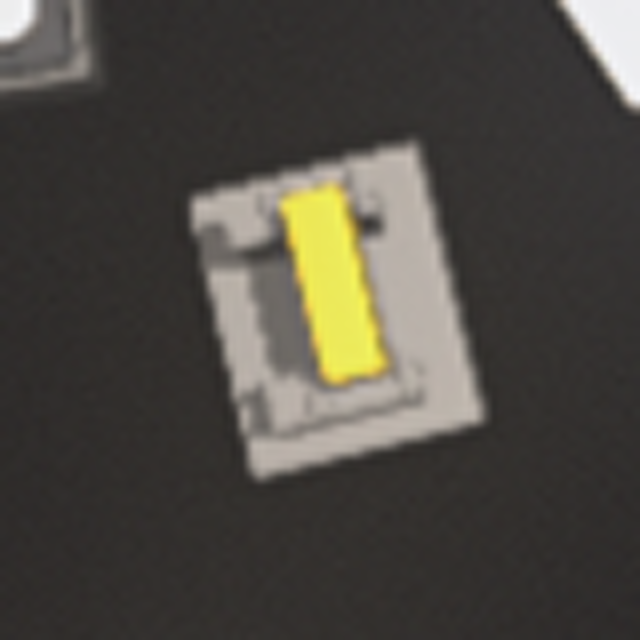

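View pics/s_stand.png

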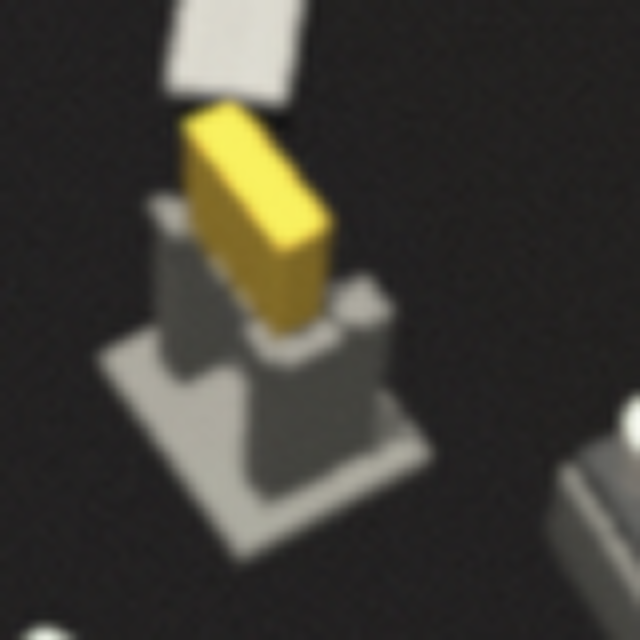

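View pics/t_shaker.png

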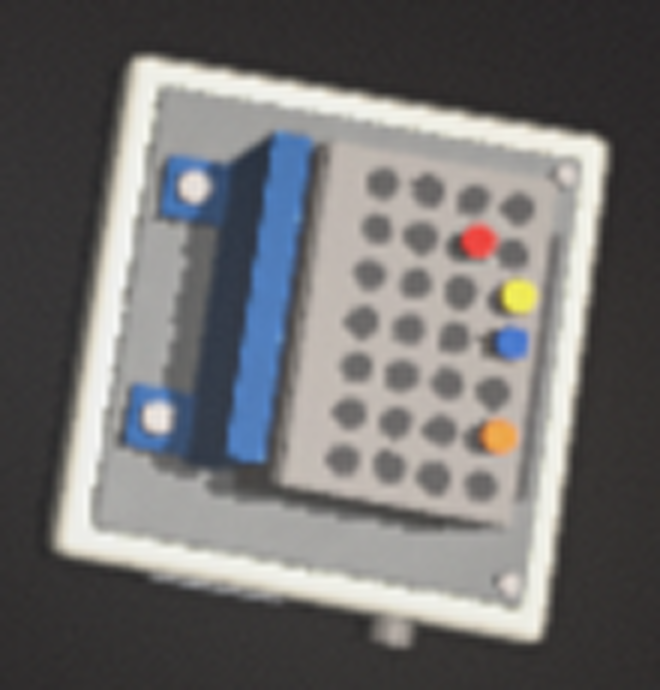

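View pics/s_shaker.png

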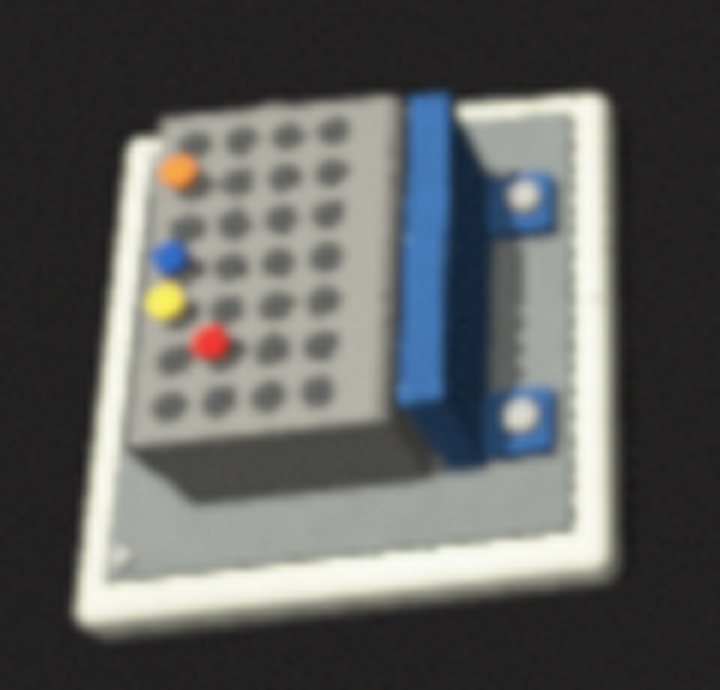

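```bash
python3 - <<'E'
from h import *
import pickle
d=pickle.load(open("top.pkl","rb"));e=pickle.load(open("scene.pkl","rb"))
def pts(d,L,s,c0,r0,z): return np.array([onz(d,((u+.5)/s-.5+c0,(v+.5)/s-.5+r0),z) for u,v in L])[:,:2]
def rep(n,P):
    print(n,"c",P.mean(0).round(4),"sides",np.linalg.norm(P-np.roll(P,-1,0),axis=1).round(4),"ang",[round(float(np.degrees(np.arctan2(*(b-a)[::-1]))),1) for a,b in zip(P,np.roll(P,-1,0))])
rep("stand_top",pts(d,[(190,190),(417,143),(487,418),(257,478)],8,190,190,.006))
rep("tab_top",pts(d,[(278,203),(345,185),(388,372),(325,385)],8,190,190,.134))
rep("tab_scene",pts(e,[(182,122),(235,100),(333,217),(288,250)],8,230,125,.134))
S=pts(d,[(135,58),(607,140),(543,638),(57,552)],6,320,150,.032);rep("shaker_top",S)
rep("shaker_scene",pts(e,[(128,138),(606,93),(615,575),(78,630)],6,70,170,.032))
rep("rail_top",pts(d,[(275,130),(313,137),(265,463),(228,460)],6,320,150,.1))
rep("rail_scene",pts(e,[(410,93),(450,93),(443,400),(400,405)],6,70,170,.1))
rep("block_top",pts(d,[(330,145),(552,180),(505,525),(275,483)],6,320,150,.092))
rep("block_scene",pts(e,[(160,120),(398,97),(392,420),(130,447)],6,70,170,.092))
E
```

```text
stand_top c [0.4779 0.1396] sides [0.0689 0.0839 0.0698 0.0873] ang [-79.6, -166.9, 103.2, 12.5]
tab_top c [0.4776 0.1333] sides [0.0179 0.0493 0.0165 0.0483] ang [-76.2, -168.0, 100.3, 13.7]
tab_scene c [0.48   0.1343] sides [0.0166 0.0476 0.0165 0.0516] ang [98.8, 14.7, -67.3, -165.2]
shaker_top c [ 0.5177 -0.1945] sides [0.1849 0.1943 0.1854 0.1951] ang [-101.5, 168.4, 78.7, -11.7]
shaker_scene c [ 0.5262 -0.1938] sides [0.1869 0.1993 0.1863 0.1985] ang [77.8, -11.5, -102.5, 168.7]
rail_top c [ 0.5293 -0.1524] sides [0.0138 0.1194 0.0131 0.1208] ang [-102.1, 168.3, 84.1, -11.4]
rail_scene c [ 0.5312 -0.1512] sides [0.0144 0.12   0.0142 0.1218] ang [71.5, -11.5, -101.3, 168.5]
block_top c [ 0.5161 -0.2058] sides [0.0809 0.1267 0.0825 0.1251] ang [-100.6, 168.1, 78.3, -12.6]
block_scene c [ 0.5181 -0.2055] sides [0.0854 0.1273 0.0866 0.1271] ang [78.0, -10.7, -102.2, 168.8]
```

Call:
{"op": "carry_out", "data": {
  "plan": [
    [[-0.0315, 0, -0.05], [0, 0, 0], 0.06],
    [[-0.0315, 0, -0.05], [0, 0, 0], 0.06],
    [[-0.0315, 0.006, -0.05], [0, 0, 0], 0.06],
    [[-0.0315, 0.006, -0.05], [0, 0, 0], 0.06],
    [[-0.0315, 0.006, -0.05], [0, 0, 0], 0.06],
    [[-0.0315, 0.006, -0.05], [0, 0, 0], 0.06],
    [[-0.0315, 0.006, -0.05], [0, 0, 0], 0.06],
    [[-0.0315, 0.006, -0.05], [0, 0, 0], 0.06]
  ],
  "force": 60
}}

```text
time_s: 2.45
position: [0.4815, 0.132, 0.1953]
tool_rot: [[0.361, 0.001, -0.933], [0.933, 0.0, 0.361], [0.0, -1.0, -0.0]]
ft_force: [1.0, 0.2, 0.1]
grip_width: 0.0602
```

Call:
{"op": "carry_out", "data": {
  "plan": [
    [[0, 0, 0], [0, -8.4, 0], 0.06],
    [[0, 0, 0], [0, -8.4, 0], 0.06],
    [[0, 0, 0], [0, -8.4, 0], 0.06],
    [[0, 0, 0], [0, -8.4, 0], 0.06],
    [[0, 0, 0], [0, 0, 0], 0.06],
    [[0, 0, 0], [0, 0, 0], 0.06]
  ]
}}

```text
time_s: 3.2
position: [0.4805, 0.1337, 0.1953]
tool_rot: [[-0.213, 0.0, -0.977], [0.977, -0.0, -0.213], [-0.0, -1.0, -0.0]]
ft_force: [-0.1, 0.3, -0.4]
grip_width: 0.06
```

```bash
cat >> h.py <<'E'
def wpix(d,st,P):
    """world points -> wrist pixel (col,row), fisheye equidistant"""
    T=np.eye(4);T[:3,:3]=st["tool_rot"];T[:3,3]=st["position"]
    M=np.linalg.inv(T@np.array(d["tool_from_camera"]))
    P=np.atleast_2d(P); X=P@M[:3,:3].T+M[:3,3]
    return cv2.fisheye.distortPoints((X[:,:2]/X[:,2:])[None],K(d),np.zeros(4)).reshape(-1,2)
def won(d,st,px,z):
    T=np.eye(4);T[:3,:3]=st["tool_rot"];T[:3,3]=st["position"]; T=T@np.array(d["tool_from_camera"])
    n=np.array(px,float)-[d["cx"],d["cy"]]; r=np.hypot(*n); th=r/K(d)[0,0]
    v=np.array([*(n/r*np.sin(th)),np.cos(th)]); v=T[:3,:3]@v; c=T[:3,3]
    return c+v*(z-c[2])/v[2]
E
python3 - <<'E'
from h import *
s=env.observe(); print(s["time_s"],s["position"],s["tool_rot"],s["ft_force"],s["grip_width"],s["q"])
d=env.get_image("wrist"); save(d,"w1.png")
ang=np.radians(12.5);u=np.array([np.cos(ang),np.sin(ang)]);n=np.array([-u[1],u[0]])
c=np.array([.479,.1337])
P=[[*(c+a*u*.025+b*n*.00825),.134] for a,b in((1,1),(1,-1),(-1,-1),(-1,1))]
print(wpix(d,s,P))
E
```

```text
3.2 [0.48053595 0.13374375 0.19532825] [[-2.13172848e-01  2.67475422e-05 -9.77014502e-01]
 [ 9.77014502e-01 -8.16529036e-06 -2.13172848e-01]
 [-1.36794568e-05 -1.00000000e+00 -2.43921185e-05]] [-0.06006721  0.26684163 -0.40296253] 0.059970554882771206 [ 1.92840270e+00  1.84942390e+01  8.58381311e+01 -5.35822446e-04
  7.56661140e+01 -1.00379819e+02]
[[263.53392235 230.9783378 ]
 [241.99325519 231.04179204]
 [240.94119561 167.51572435]
 [264.18734308 167.44425338]]
```

View pics/w1.png

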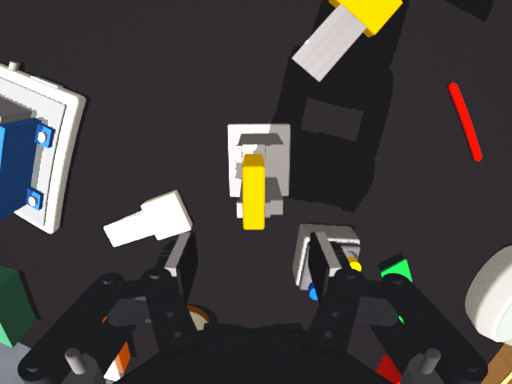

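Call:
{"op": "carry_out", "data": {
  "plan": [
    [[0.0007, 0.03, 0.001], [0, 0, 0], 0.045],
    [[0, 0.03, 0], [0, 0, 0], 0.04],
    [[0, 0.03, 0], [0, 0, 0], 0.04],
    [[0, 0.011, 0], [0, 0, 0], 0.035],
    [[0, 0, 0], [0, 0, 0], 0.03],
    [[0, 0, 0], [0, 0, 0], 0.025]
  ]
}}

```text
time_s: 4.0
position: [0.48, 0.1343, 0.0953]
tool_rot: [[-0.216, 0.002, -0.976], [0.976, 0.0, -0.216], [-0.0, -1.0, -0.002]]
ft_force: [0.2, -0.3, -0.3]
grip_width: 0.0248
```

```bash
python3 - <<'E'
from h import *
d=env.get_image("wrist"); save(d,"w2.png")
E
```

```text
(no output)
```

View pics/w2.png

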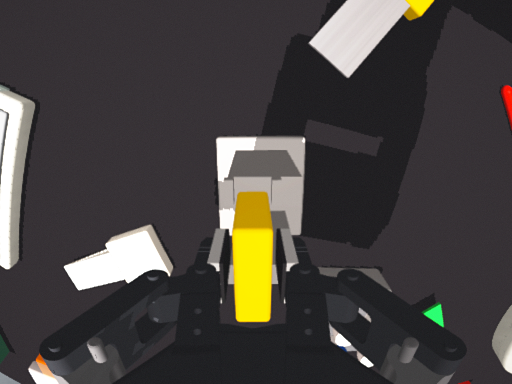

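The tab (cols 233–272, rows 193–320) sits centred between the pads. This is the one in the fork stand, the smaller yellow one, since the big yellow one lies loose at the upper right. I'm closing on it.

Call:
{"op": "carry_out", "data": {
  "plan": [
    [[0, 0.001, 0], [0, 0, 0], 0.018],
    [[0, 0, 0], [0, 0, 0], 0.01],
    [[0, 0, 0], [0, 0, 0], 0.01],
    [[0, 0, 0], [0, 0, 0], 0.01]
  ],
  "force": 60
}}

```text
time_s: 4.55
position: [0.4797, 0.1342, 0.094]
tool_rot: [[-0.216, 0.001, -0.976], [0.976, -0.0, -0.216], [-0.0, -1.0, -0.001]]
ft_force: [-0.9, -0.8, 5.6]
grip_width: 0.0158
```

Call:
{"op": "carry_out", "data": {
  "plan": [
    [[0, -0.005, 0], [0, 0, 0], 0.01],
    [[0, -0.02, 0], [0, 0, 0], 0.01],
    [[0, -0.03, 0], [0, 0, 0], 0.01],
    [[0, -0.03, 0], [0, 0, 0], 0.01],
    [[0, -0.03, 0], [0, 0, 0], 0.01],
    [[0, -0.02, 0], [0, 0, 0], 0.01],
    [[0, 0, 0], [0, 0, 0], 0.01],
    [[0, 0, 0], [0, 0, 0], 0.01]
  ]
}}

```text
time_s: 5.55
position: [0.4789, 0.1342, 0.2273]
tool_rot: [[-0.216, -0.002, -0.976], [0.976, -0.0, -0.216], [0.0, -1.0, 0.002]]
ft_force: [0.2, 0.9, -0.2]
grip_width: 0.0158
```

```bash
python3 - <<'E'
from h import *
s=env.observe(); print(s["time_s"],s["position"],s["ft_force"],s["wrist_torque"],s["grip_width"],s["q"])
d=env.get_image("wrist"); save(d,"w3.png")
d=env.get_image("scene"); save(d,"s3.png",(100,200,210,310),6)
c=env.get_image("top"); save(c,"t3.png",(170,270,190,290),6)
E
```

```text
5.55 [0.4789293  0.13420327 0.22732789] [ 0.24300822  0.9055078  -0.15083827] [-0.03800302 -0.02946374 -0.02380688] 0.015839995951202956 [ 1.98822720e+00  1.67526485e+01  8.27631706e+01  1.45039235e-03
  8.05869768e+01 -1.00479938e+02]
```

View pics/s3.png

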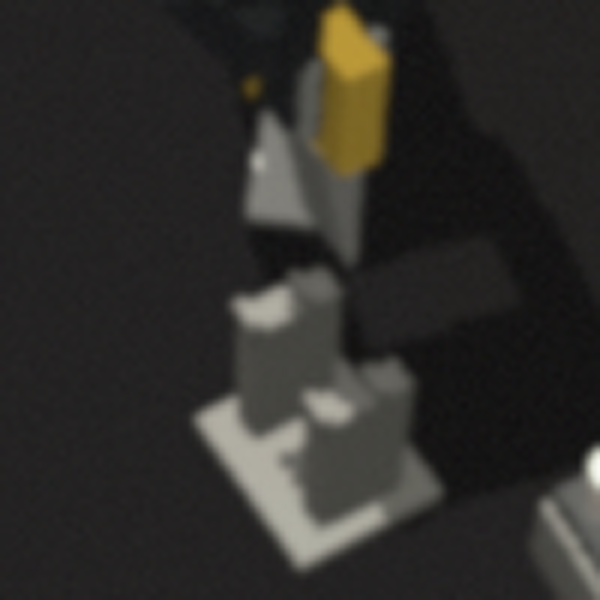

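View pics/w3.png

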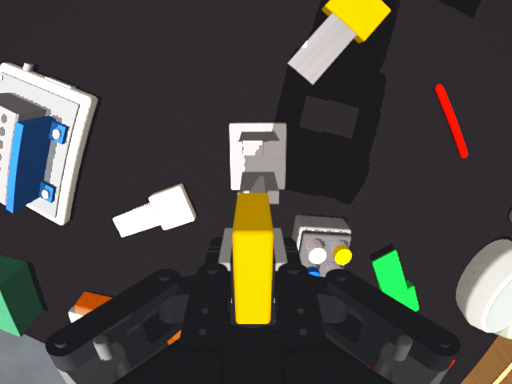

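```bash
cat >> h.py <<'E'
def bladewire(s,sgn=1):
    """world pts for blade model from tool pose; yb = sgn*toolx"""
    R=np.array(s["tool_rot"]);p=np.array(s["position"])
    g=p-R[:,1]*.019; up=-R[:,1]; y=sgn*R[:,0]; x=np.cross(y,up)
    tip=g-up*.092+y*.0066
    prof=lambda X:[tip+x*X+y*.0015,tip+x*X-y*.0015,tip+x*X-y*.0145+up*.066,tip+x*X+y*.0015+up*.066]
    return np.array(prof(.015)),np.array(prof(-.015)),tip
E
python3 - <<'E'
from h import *
s=env.observe(); d=env.get_image("scene")
out=[]
for sg in(1,-1):
    im=d["image"][:,:,::-1].copy(); c0,r0=240,100
    im=cv2.resize(im[100:160,240:300],None,fx=10,fy=10,interpolation=cv2.INTER_CUBIC)
    a,b,tip=bladewire(s,sg); print(tip)
    for P,c in((a,(0,0,255)),(b,(0,255,0))):
        q=((proj(d,P)-[c0,r0]+.5)*10-.5).astype(int); cv2.polylines(im,[q],True,c,1)
    out.append(im[:,100:400])
cv2.imwrite("pics/ov3.png",np.hstack(out))
E
```

```text
[0.47748304 0.14062258 0.15437853]
[0.48033285 0.12773388 0.1543744 ]
```

View pics/ov3.png

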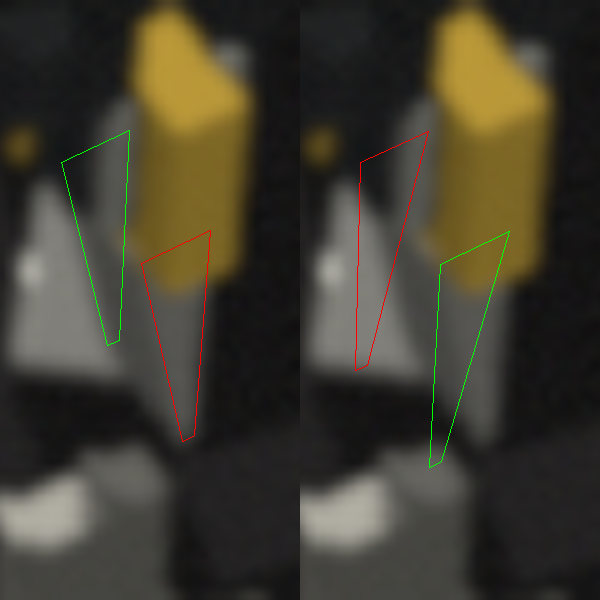

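The left overlay fits: the flat face is on tool +x, which is world +y and the rail side. I'm going over the gap.

Call:
{"op": "carry_out", "data": {
  "plan": [
    [[-0.051, 0, 0.003], [0, 0, 0], 0.01],
    [[-0.051, 0, 0.003], [0, 0, 0], 0.01],
    [[-0.051, 0, 0.003], [0, 0, 0], 0.01],
    [[-0.051, 0, 0.003], [0, 0, 0], 0.01],
    [[-0.051, 0, 0.003], [0, 0, 0], 0.01],
    [[-0.051, 0.005, 0.003], [0, 0, 0], 0.01],
    [[0, 0, 0], [0, 0, 0], 0.01]
  ]
}}

```text
time_s: 6.62
position: [0.5278, -0.1715, 0.2219]
tool_rot: [[-0.212, -0.002, -0.977], [0.977, 0.001, -0.212], [0.001, -1.0, 0.002]]
ft_force: [-0.8, 0.0, -1.4]
grip_width: 0.0159
```

Call:
{"op": "carry_out", "data": {
  "plan": [
    [[0, 0, 0], [0, 8, 0], 0.01],
    [[0, 0, 0], [0, 8, 0], 0.01],
    [[0, 0, 0], [0, 8, 0], 0.01],
    [[0, 0, 0], [0, 0, 0], 0.01],
    [[0, 0, 0], [0, 0, 0], 0.01],
    [[0, 0, 0], [0, 0, 0], 0.01]
  ]
}}

```text
time_s: 7.38
position: [0.5279, -0.1682, 0.2233]
tool_rot: [[0.198, -0.0, -0.98], [0.98, 0.0, 0.198], [0.0, -1.0, 0.0]]
ft_force: [0.3, -0.2, -2.0]
grip_width: 0.0158
```

```bash
python3 - <<'E'
from h import *
s=env.observe(); print(s["time_s"],s["position"],s["tool_rot"],s["ft_force"],s["wrist_torque"],s["grip_width"],s["q"])
d=env.get_image("wrist"); save(d,"w4.png"); save(d,"w4z.png",(100,250,180,330),4)
e=env.get_image("scene"); save(e,"s4.png",(110,270,60,220),4)
print(proj(e,bladewire(s)[2]))
E
```

```text
7.375 [ 0.52786373 -0.16824052  0.22326615] [[ 1.98221863e-01 -1.64616898e-04 -9.80157164e-01]
 [ 9.80157176e-01  9.92520356e-05  1.98221848e-01]
 [ 6.46519279e-05 -9.99999982e-01  1.81024357e-04]] [ 0.33165726 -0.15042959 -1.96909538] [-0.01281641  0.02666627 -0.02152419] 0.015817026378229973 [-2.99227057e+01  2.25533562e+01  7.45104900e+01  2.25480611e-04
  8.29471650e+01 -1.08489736e+02]
[[128.11675568 199.0200383 ]]
```

View pics/w4.png

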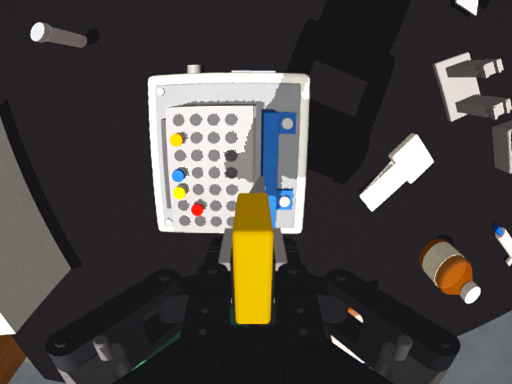

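View pics/s4.png

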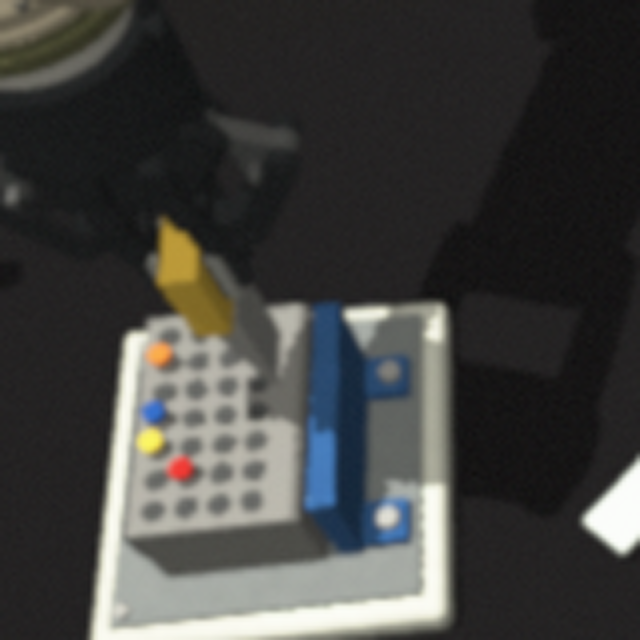

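```bash
python3 - <<'E'
from h import *
s=env.observe(); d=env.get_image("wrist"); save(d,"w5z.png",(95,215,215,315),6)
for y in(-8,-6,-4,-2,0,2,4,6,8):
  pass
print(wpix(d,s,bladewire(s)[2]))
E
```

```text
[[260.82564983 197.0953619 ]]
```

View pics/w5z.png

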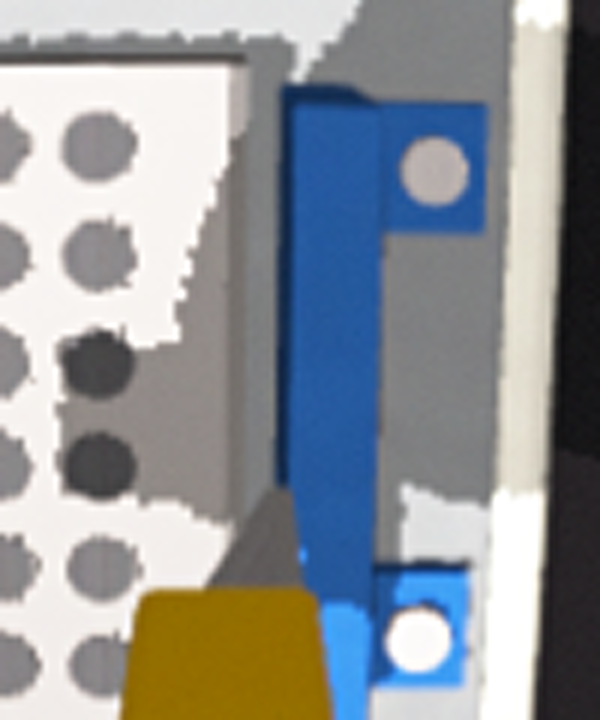

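```bash
python3 - <<'E'
from h import *
s=env.observe(); d=env.get_image("wrist")
R=np.array(s["tool_rot"]);p=np.array(s["position"])
f=lambda u,v:((u+.5)/6-.5+215,(v+.5)/6-.5+95)
tip=bladewire(s)[2]; print("tip tool",(R.T@(tip-p)).round(4))
for n,L,z in(("rail",[(289,105),(291,200),(294,350),(297,470),(300,540)],.1),("block",[(246,70),(246,130),(245,250),(243,400),(240,500)],.089),("bevel top",[(232,70),(231,250),(230,480)],.092),("railtopright",[(383,110),(380,350),(370,600)],.1),("tipL",[(275,487)],tip[2]),("tipR",[(289,487)],tip[2])):
    for q in L: w=won(d,s,f(*q),z); print(n,w.round(4),(R.T@(w-p)).round(4))
E
```

```text
tip tool [0.0066 0.073  0.    ]
rail [ 0.469 -0.147  0.1  ] [0.0093 0.1233 0.062 ]
rail [ 0.4831 -0.1495  0.1   ] [0.0097 0.1233 0.0476]
rail [ 0.5058 -0.1534  0.1   ] [0.0103 0.1233 0.0246]
rail [ 0.5245 -0.1566  0.1   ] [0.0109 0.1233 0.0057]
rail [ 0.5358 -0.1582  0.1   ] [ 0.0115  0.1233 -0.0057]
block [ 0.4631 -0.1522  0.089 ] [0.003  0.1343 0.0667]
block [ 0.4723 -0.154   0.089 ] [0.003  0.1343 0.0573]
block [ 0.4908 -0.1579  0.089 ] [0.0029 0.1343 0.0384]
block [ 0.5144 -0.163   0.089 ] [0.0026 0.1343 0.0143]
block [ 0.5306 -0.1667  0.089 ] [ 0.0022  0.1343 -0.0024]
bevel top [ 0.4626 -0.1543  0.092 ] [0.0009 0.1313 0.0668]
bevel top [ 0.4899 -0.16    0.092 ] [0.0007 0.1313 0.0389]
bevel top [ 0.5262 -0.1675  0.092 ] [0.0006 0.1313 0.0018]
railtopright [ 0.4724 -0.1334  0.1   ] [0.0233 0.1233 0.0613]
railtopright [ 0.5084 -0.1405  0.1   ] [0.0234 0.1233 0.0247]
railtopright [ 0.5478 -0.1492  0.1   ] [ 0.0228  0.1233 -0.0157]
tipL [ 0.5123 -0.159   0.1503] [0.0061 0.073  0.0171]
tipR [ 0.5127 -0.1573  0.1503] [0.0079 0.073  0.0172]
```

Call:
{"op": "carry_out", "data": {
  "plan": [
    [[0, 0.015, 0], [0, 0, 0], 0.01],
    [[0, 0.015, 0], [0, 0, 0], 0.01],
    [[0, 0.012, 0], [0, 0, 0], 0.01],
    [[0, 0, 0], [0, 0, 0], 0.01],
    [[0, 0, 0], [0, 0, 0], 0.01]
  ]
}}

```text
time_s: 8.2
position: [0.5281, -0.1686, 0.1818]
tool_rot: [[0.2, 0.001, -0.98], [0.98, -0.0, 0.2], [-0.0, -1.0, -0.001]]
ft_force: [0.2, 1.2, -0.0]
grip_width: 0.0162
```

```bash
cat > look.py <<'E'
from h import *
import sys
s=env.observe(); d=env.get_image("wrist"); save(d,"w%s.png"%sys.argv[1],(95,245,200,330),5)
R=np.array(s["tool_rot"])
print(s["time_s"],s["position"].round(4),(R.T@s["ft_force"]).round(2),s["wrist_torque"].round(3)); print(R.round(4))
e=env.get_image("scene"); save(e,"s%s.png"%sys.argv[1],(140,240,90,190),6)
E
python3 look.py 6
```

```text
8.2 [ 0.5281 -0.1686  0.1818] [1.24 0.01 0.05] [ 0.006 -0.022  0.017]
[[ 1.998e-01  8.000e-04 -9.798e-01]
 [ 9.798e-01 -5.000e-04  1.998e-01]
 [-3.000e-04 -1.000e+00 -8.000e-04]]
```

View pics/w6.png

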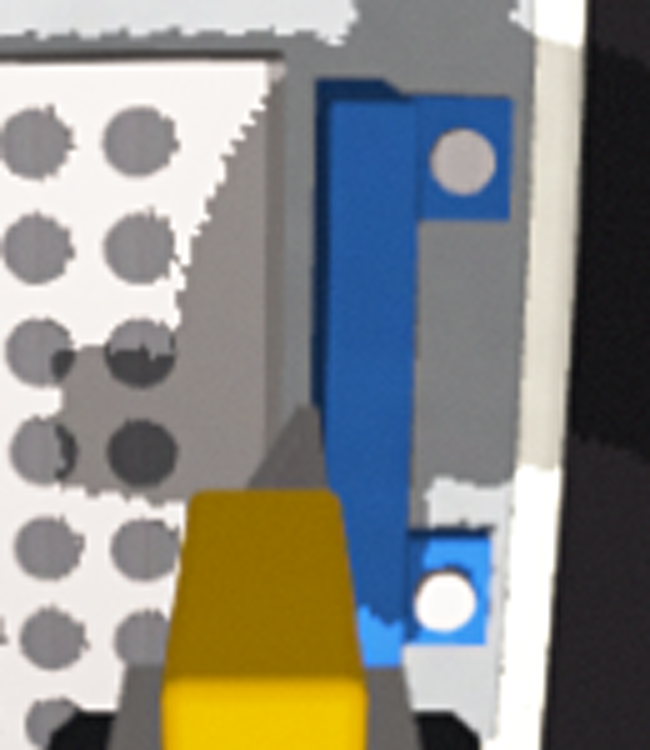

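View pics/s6.png

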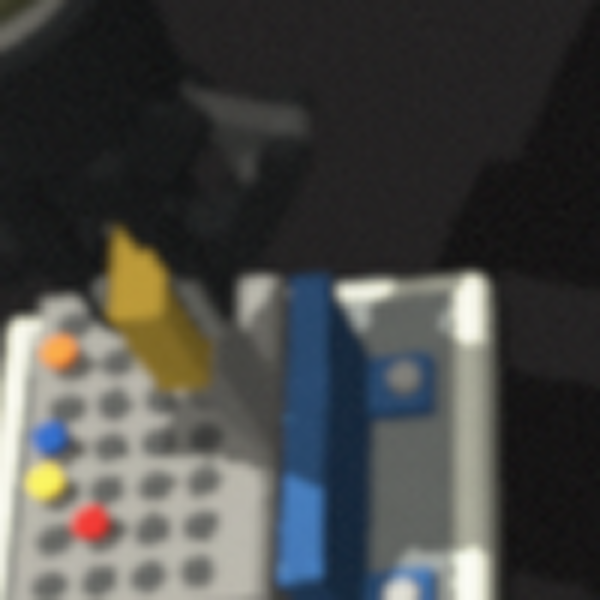

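```bash
python3 - <<'E'
from h import *
s=env.observe(); d=env.get_image("wrist")
R=np.array(s["tool_rot"]);p=np.array(s["position"])
f=lambda u,v:((u+.5)/5-.5+200,(v+.5)/5-.5+95)
tip=bladewire(s)[2]; print(tip)
for n,L,z in(("rail",[(328,105),(328,250),(326,400)],.1),("block",[(282,80),(281,250),(278,400)],.089),("railR",[(415,105),(412,400)],.1),("tipL",[(301,405)],tip[2]),("tipR",[(319,405)],tip[2])):
    for q in L: w=won(d,s,f(*q),z); print(n,(R.T@(w-p)).round(4))
E
```

```text
[ 0.52951977 -0.16214882  0.10892301]
rail [0.0097 0.0819 0.0618]
rail [0.0099 0.0819 0.0395]
rail [0.0098 0.0819 0.0156]
block [0.0029 0.0929 0.065 ]
block [0.0028 0.0929 0.0376]
block [0.0024 0.0929 0.0125]
railR [0.0229 0.0818 0.062 ]
railR [0.0234 0.0819 0.0156]
tipL [0.0057 0.073  0.0173]
tipR [0.0084 0.073  0.0173]
```

Call:
{"op": "carry_out", "data": {
  "plan": [
    [[0.0007, 0.006, 0], [0, 0, 0], 0.01],
    [[0, 0.006, 0], [0, 0, 0], 0.01],
    [[0, 0.006, 0], [0, 0, 0], 0.01],
    [[0, 0.006, 0], [0, 0, 0], 0.01],
    [[0, 0.004, 0], [0, 0, 0], 0.01],
    [[0, 0, 0], [0, 0, 0], 0.01],
    [[0, 0, 0], [0, 0, 0], 0.01]
  ]
}}

```text
time_s: 9.22
position: [0.5281, -0.1678, 0.1535]
tool_rot: [[0.2, 0.0, -0.98], [0.98, -0.0, 0.2], [-0.0, -1.0, -0.0]]
ft_force: [-0.8, -0.2, -0.5]
grip_width: 0.0158
```

```bash
python3 look.py 7
```

```text
9.225 [ 0.5281 -0.1678  0.1535] [-0.33  0.51  0.77] [ 0.013 -0.019 -0.004]
[[ 1.999e-01  4.000e-04 -9.798e-01]
 [ 9.798e-01 -2.000e-04  1.999e-01]
 [-1.000e-04 -1.000e+00 -4.000e-04]]
```

View pics/w7.png

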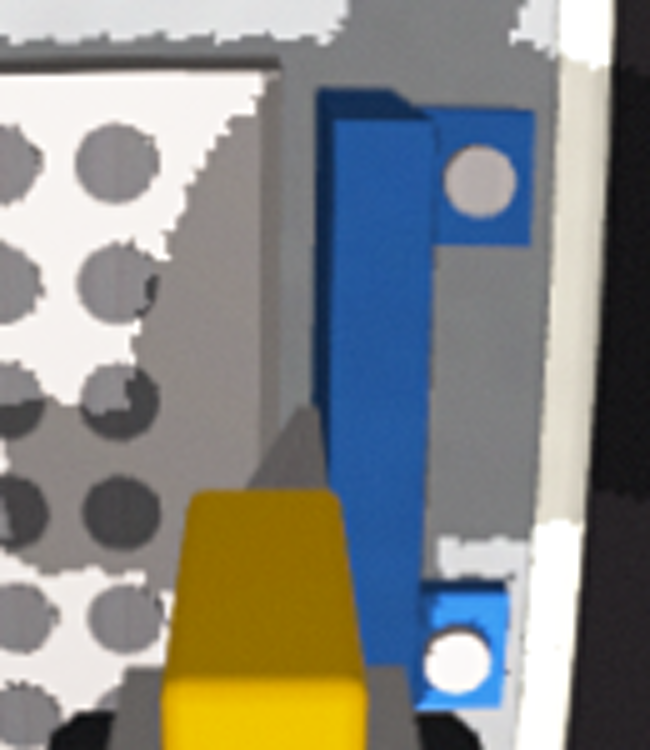

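Call:
{"op": "carry_out", "data": {
  "plan": [
    [[0, 0.002, 0], [0, 0, 0], 0.01],
    [[0, 0.002, 0], [0, 0, 0], 0.01],
    [[0, 0.002, 0], [0, 0, 0], 0.01],
    [[0, 0.002, 0], [0, 0, 0], 0.01],
    [[0, 0, 0], [0, 0, 0], 0.01]
  ]
}}

```text
time_s: 9.95
position: [0.528, -0.1676, 0.1452]
tool_rot: [[0.2, -0.0, -0.98], [0.98, 0.0, 0.2], [0.0, -1.0, 0.0]]
ft_force: [1.5, 1.2, -1.9]
grip_width: 0.0159
```

Call:
{"op": "carry_out", "data": {
  "plan": [
    [[0, 0.002, 0], [0, 0, 0], 0.01],
    [[0, 0.002, 0], [0, 0, 0], 0.01],
    [[0, 0, 0], [0, 0, 0], 0.01]
  ]
}}

```text
time_s: 10.32
position: [0.528, -0.1677, 0.1411]
tool_rot: [[0.2, -0.0, -0.98], [0.98, 0.0, 0.2], [0.0, -1.0, 0.0]]
ft_force: [1.5, 2.4, -1.7]
grip_width: 0.016
```

Call:
{"op": "carry_out", "data": {
  "plan": [
    [[0, 0.002, 0], [0, 0, 0], 0.01],
    [[0, 0.002, 0], [0, 0, 0], 0.01],
    [[0, 0, 0], [0, 0, 0], 0.01]
  ]
}}

```text
time_s: 10.7
position: [0.528, -0.1677, 0.1371]
tool_rot: [[0.2, -0.0, -0.98], [0.98, 0.0, 0.2], [0.0, -1.0, 0.0]]
ft_force: [0.7, 1.4, -2.4]
grip_width: 0.0159
```

```bash
python3 look.py 8
```

```text
10.7 [ 0.528  -0.1677  0.1371] [ 1.49  2.44 -0.43] [ 0.36  -0.198  0.018]
[[ 1.998e-01 -3.000e-04 -9.798e-01]
 [ 9.798e-01  2.000e-04  1.998e-01]
 [ 1.000e-04 -1.000e+00  3.000e-04]]
```

View pics/w8.png

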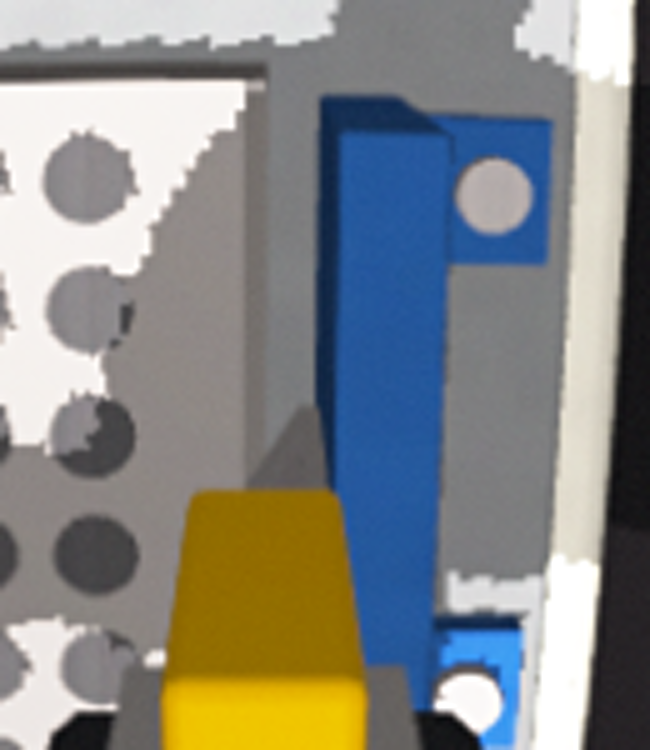

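Call:
{"op": "carry_out", "data": {
  "plan": [
    [[0, 0.0015, 0], [0, 0, 0], 0.01],
    [[0, 0.0015, 0], [0, 0, 0], 0.01],
    [[0, 0, 0], [0, 0, 0], 0.01]
  ]
}}

```text
time_s: 11.18
position: [0.528, -0.1677, 0.1342]
tool_rot: [[0.2, -0.0, -0.98], [0.98, 0.0, 0.2], [0.0, -1.0, 0.0]]
ft_force: [0.8, 1.7, -1.2]
grip_width: 0.0159
```

Call:
{"op": "carry_out", "data": {
  "plan": [
    [[0, 0.001, 0], [0, 0, 0], 0.01],
    [[0, 0.001, 0], [0, 0, 0], 0.01],
    [[0, 0, 0], [0, 0, 0], 0.01]
  ]
}}

```text
time_s: 11.55
position: [0.5281, -0.1676, 0.1324]
tool_rot: [[0.2, 0.0, -0.98], [0.98, 0.0, 0.2], [0.0, -1.0, -0.0]]
ft_force: [1.0, 3.1, 2.3]
grip_width: 0.0159
```

Call:
{"op": "carry_out", "data": {
  "plan": [
    [[0, 0.001, 0], [0, 0, 0], 0.01],
    [[0, 0, 0], [0, 0, 0], 0.01]
  ]
}}

```text
time_s: 11.8
position: [0.5282, -0.1676, 0.1318]
tool_rot: [[0.2, 0.001, -0.98], [0.98, 0.0, 0.2], [0.0, -1.0, -0.001]]
ft_force: [1.3, 4.7, 5.2]
grip_width: 0.0161
```

Call:
{"op": "carry_out", "data": {
  "plan": [
    [[0.0003, 0, 0], [0, 0, 0], 0.01],
    [[0, 0, 0], [0, 0, 0], 0.01]
  ]
}}

```text
time_s: 12.05
position: [0.5283, -0.1675, 0.1319]
tool_rot: [[0.2, 0.001, -0.98], [0.98, -0.0, 0.2], [-0.0, -1.0, -0.001]]
ft_force: [-0.6, 4.1, 6.2]
grip_width: 0.0158
```

```bash
python3 look.py 9; python3 - <<'E'
from h import *
s=env.observe(); print(s["ft_force"],s["wrist_torque"])
E
```

```text
12.05 [ 0.5283 -0.1675  0.1319] [ 3.9  -6.24  1.39] [ 0.699  0.019 -0.107]
[[ 1.999e-01  8.000e-04 -9.798e-01]
 [ 9.798e-01 -5.000e-04  1.999e-01]
 [-3.000e-04 -1.000e+00 -9.000e-04]]
[0.06559943 2.56807049 6.28972037] [ 0.71348085  0.04499889 -0.12396519]
```

View pics/w9.png

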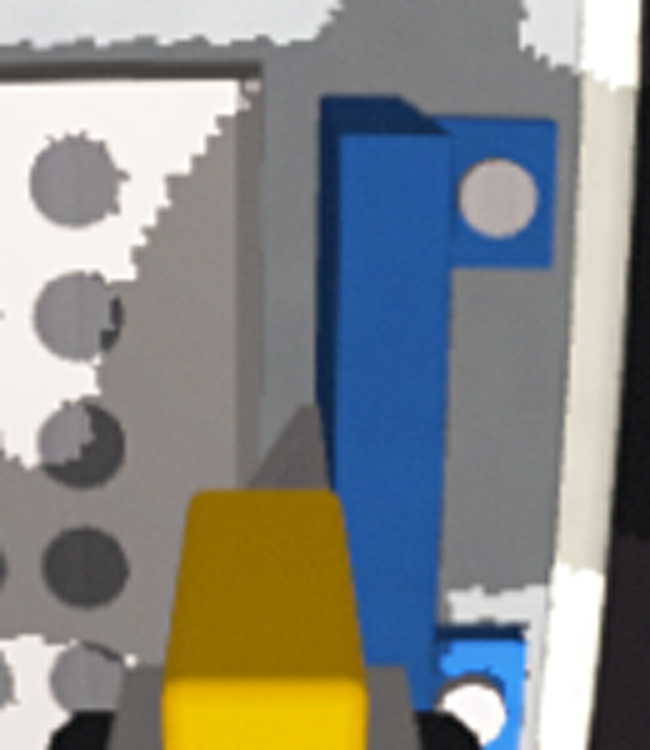

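Call:
{"op": "carry_out", "data": {
  "plan": [
    [[0.0003, 0, 0], [0, 0, 0], 0.01],
    [[0, 0, 0], [0, 0, 0], 0.01]
  ]
}}

```text
time_s: 12.4
position: [0.5282, -0.1675, 0.1318]
tool_rot: [[0.2, 0.001, -0.98], [0.98, -0.001, 0.2], [-0.001, -1.0, -0.001]]
ft_force: [-0.2, 3.3, 5.5]
grip_width: 0.0157
```

```bash
cat > f.py <<'E'
from h import *
L=[]
for i in range(3):
    s=env.observe(); R=np.array(s["tool_rot"]); L.append([*(R.T@s["ft_force"]),*(R.T@s["wrist_torque"])]); env.get_image("top")
print(s["time_s"],s["position"].round(4)); print(np.round(L,2)); print(np.mean(L,0).round(2))
E
python3 f.py
```

```text
12.5 [ 0.5283 -0.1675  0.1319]
[[ 3.16 -5.54  0.86  0.23  0.05 -0.48]
 [ 1.87 -5.57  0.78  0.2   0.1  -0.4 ]
 [ 2.39 -5.9   1.37  0.24  0.13 -0.51]]
[ 2.47 -5.67  1.    0.23  0.09 -0.46]
```

Call:
{"op": "carry_out", "data": {
  "plan": [
    [[0.0004, 0, 0], [0, 0, 0], 0.01],
    [[0, 0.0005, 0], [0, 0, 0], 0.01],
    [[0, 0, 0], [0, 0, 0], 0.01]
  ]
}}

```text
time_s: 12.92
position: [0.5284, -0.1674, 0.1317]
tool_rot: [[0.2, 0.001, -0.98], [0.98, -0.002, 0.2], [-0.002, -1.0, -0.001]]
ft_force: [-1.4, 1.3, 7.5]
grip_width: 0.016
```

```bash
python3 f.py
```

```text
13.025 [ 0.5283 -0.1674  0.1317]
[[ 1.01 -7.46  1.58  0.43  0.08 -0.24]
 [ 1.35 -7.93  1.82  0.4   0.16 -0.23]
 [ 0.72 -8.54  1.73  0.4   0.11 -0.22]]
[ 1.03 -7.98  1.71  0.41  0.12 -0.23]
```

Call:
{"op": "carry_out", "data": {
  "plan": [
    [[0.0002, 0.0005, 0], [0, 0, 0], 0.01],
    [[0, 0, 0], [0, 0, 0], 0.01]
  ]
}}

```text
time_s: 13.32
position: [0.5284, -0.1674, 0.1315]
tool_rot: [[0.2, 0.001, -0.98], [0.98, -0.002, 0.2], [-0.002, -1.0, -0.002]]
ft_force: [-1.5, 1.5, 9.3]
grip_width: 0.0157
```

```bash
python3 f.py
```

```text
13.425 [ 0.5284 -0.1674  0.1315]
[[  1.17  -9.3    1.77   0.54   0.09  -0.09]
 [  0.91 -11.33   2.33   0.53   0.13  -0.09]
 [  0.21 -10.92   2.07   0.53   0.16  -0.16]]
[  0.76 -10.51   2.06   0.53   0.13  -0.11]
```

Call:
{"op": "carry_out", "data": {
  "plan": [
    [[0.0001, 0.0003, 0], [0, 0, 0], 0.01],
    [[0, 0, 0], [0, 0, 0], 0.01],
    [[0, 0, 0], [0, 0, 0], 0.01]
  ]
}}

```text
time_s: 13.85
position: [0.5284, -0.1674, 0.1315]
tool_rot: [[0.2, 0.001, -0.98], [0.98, -0.003, 0.2], [-0.002, -1.0, -0.002]]
ft_force: [-2.7, 0.6, 11.4]
grip_width: 0.0156
```

```bash
python3 f.py; python3 look.py 10; python3 - <<'E'
from h import *
d=env.get_image("top"); save(d,"t10.png",(150,265,320,430),5)
E
```

```text
13.95 [ 0.5284 -0.1674  0.1315]
[[ 4.000e-02 -1.145e+01  2.750e+00  6.000e-01  1.200e-01  1.000e-02]
 [-2.400e-01 -1.223e+01  3.300e+00  6.500e-01  1.000e-01 -1.500e-01]
 [-5.200e-01 -1.230e+01  2.970e+00  6.400e-01  1.400e-01 -1.100e-01]]
[ -0.24 -11.99   3.01   0.63   0.12  -0.08]
14.0 [ 0.5285 -0.1674  0.1315] [ -0.48 -11.83   2.74] [ 0.252  0.614 -0.095]
[[ 0.2001  0.0014 -0.9798]
 [ 0.9798 -0.0025  0.2001]
 [-0.0022 -1.     -0.0019]]
```

View pics/w10.png

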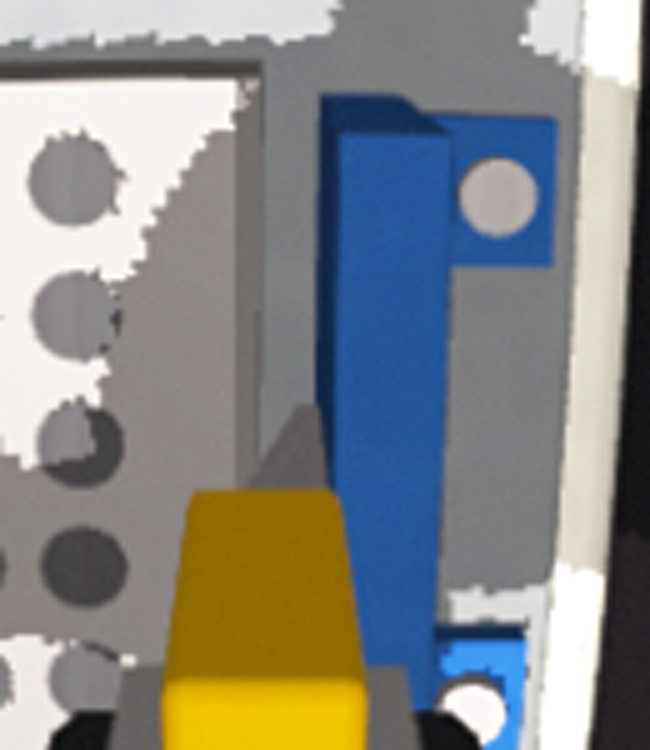

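View pics/s10.png

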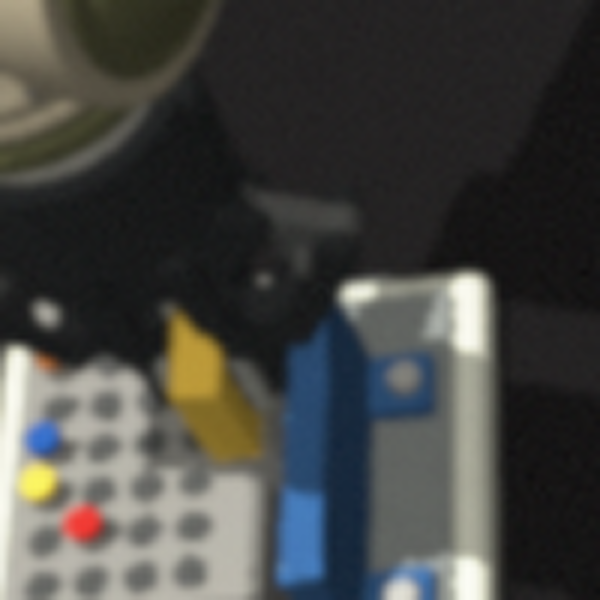

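Call:
{"op": "carry_out", "data": {
  "plan": [
    [[0, 0, 0.0003], [0, 0, 0], 0.01],
    [[0, 0, 0], [0, 0, 0], 0.01]
  ]
}}

```text
time_s: 14.4
position: [0.5284, -0.1674, 0.1314]
tool_rot: [[0.2, 0.002, -0.98], [0.98, -0.003, 0.2], [-0.002, -1.0, -0.002]]
ft_force: [-1.4, 0.6, 11.8]
grip_width: 0.0157
```

```bash
python3 f.py
```

```text
14.5 [ 0.5284 -0.1674  0.1315]
[[  0.25 -11.77   1.47   0.44   0.14  -0.13]
 [  0.36 -10.91   2.44   0.48   0.17  -0.19]
 [  0.47 -10.7    2.67   0.46   0.12  -0.08]]
[  0.36 -11.13   2.19   0.46   0.14  -0.13]
```

The push is 11–12 N and the side force is about 0, so the blade is bound snugly. I'm releasing gently.

Call:
{"op": "carry_out", "data": {
  "plan": [
    [[0, 0, 0], [0, 0, 0], 0.018],
    [[0, 0, 0], [0, 0, 0], 0.022],
    [[0, 0, 0], [0, 0, 0], 0.03],
    [[0, 0, 0], [0, 0, 0], 0.04],
    [[0, 0, 0], [0, 0, 0], 0.05],
    [[0, 0, 0], [0, 0, 0], 0.05]
  ]
}}

```text
time_s: 15.3
position: [0.528, -0.1664, 0.13]
tool_rot: [[0.2, -0.0, -0.98], [0.98, 0.0, 0.2], [-0.0, -1.0, 0.0]]
ft_force: [-0.6, 0.6, 0.9]
grip_width: 0.0499
```

```bash
python3 f.py; python3 look.py 11
```

```text
15.4 [ 0.528  -0.1664  0.13  ]
[[ 0.52 -0.91  0.67 -0.04 -0.   -0.01]
 [-0.37 -1.92  0.64  0.    0.02  0.02]
 [-0.1  -0.49 -0.12 -0.05  0.05  0.02]]
[ 0.02 -1.1   0.4  -0.03  0.02  0.01]
15.45 [ 0.528  -0.1664  0.13  ] [-0.02  0.11  0.82] [ 0.002 -0.014 -0.01 ]
[[ 0.1999 -0.     -0.9798]
 [ 0.9798 -0.      0.1999]
 [-0.     -1.      0.    ]]
```

View pics/w11.png

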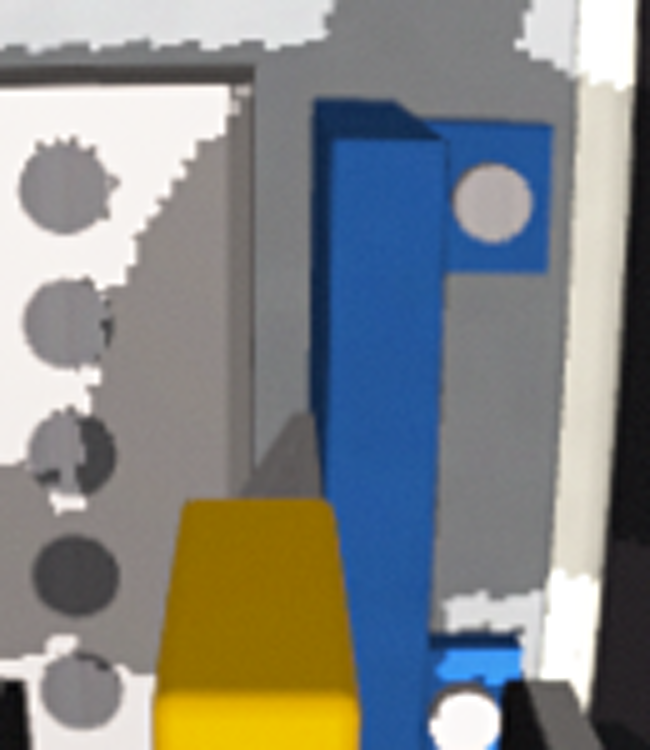

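Call:
{"op": "carry_out", "data": {
  "plan": [
    [[-0.001, -0.01, 0], [0, 0, 0], 0.06],
    [[0, -0.02, 0], [0, 0, 0], 0.06],
    [[0, -0.03, 0], [0, 0, 0], 0.06],
    [[0, -0.04, 0], [0, 0, 0], 0.06],
    [[0, -0.04, 0], [0, 0, 0], 0.06],
    [[0, -0.03, 0], [0, 0, 0], 0.06],
    [[0, 0, 0], [0, 0, 0], 0.06],
    [[0, 0, 0], [0, 0, 0], 0.06]
  ]
}}

```text
time_s: 16.55
position: [0.5275, -0.1673, 0.2994]
tool_rot: [[0.2, -0.001, -0.98], [0.98, 0.001, 0.2], [0.0, -1.0, 0.001]]
ft_force: [1.3, -0.2, -0.1]
grip_width: 0.0598
```

```bash
python3 look.py 12; python3 - <<'E'
from h import *
d=env.get_image("scene"); save(d,"s12f.png")
E
```

```text
16.55 [ 0.5275 -0.1673  0.2994] [ 0.04  0.08 -1.28] [-0.04   0.015  0.009]
[[ 1.999e-01 -1.100e-03 -9.798e-01]
 [ 9.798e-01  6.000e-04  1.999e-01]
 [ 4.000e-04 -1.000e+00  1.200e-03]]
```

View pics/w12.png

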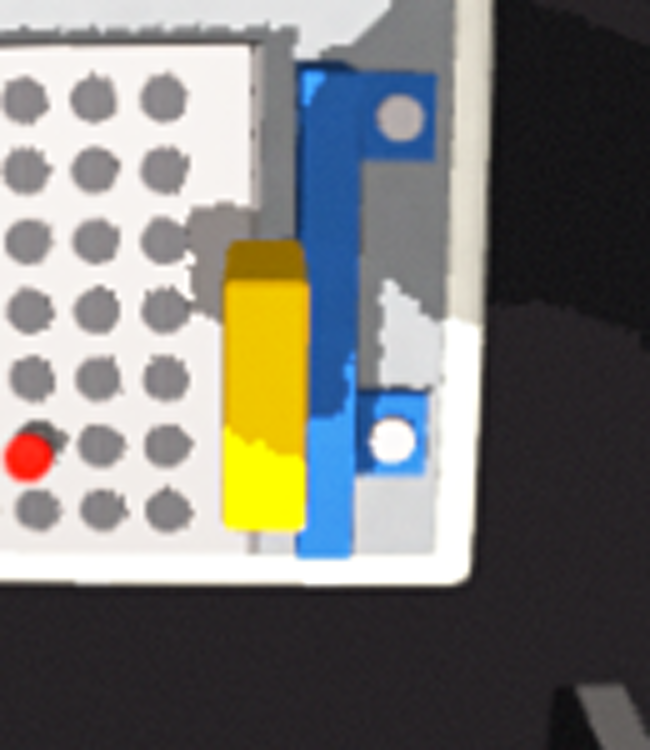

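View pics/s12.png

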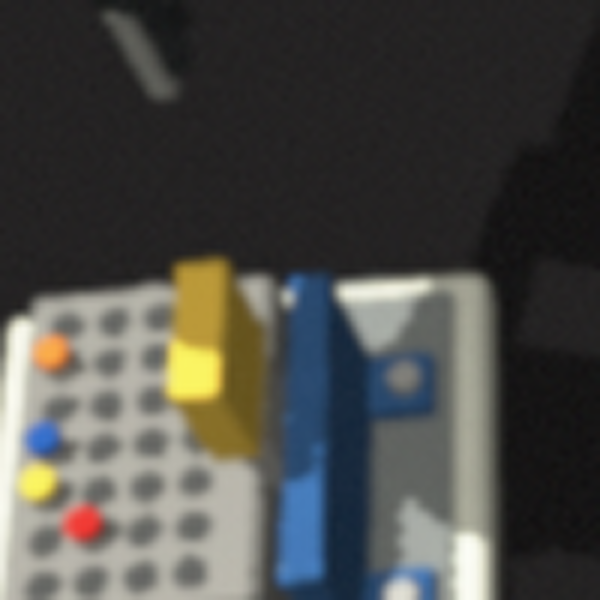

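View pics/s12f.png

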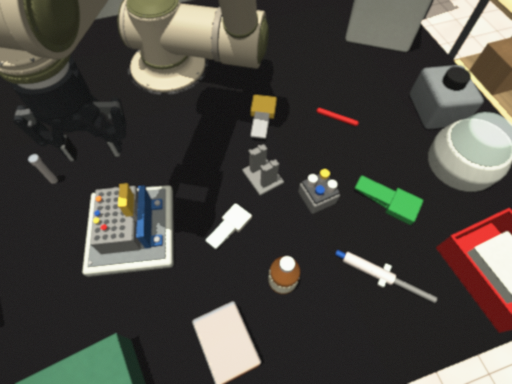

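```bash
python3 - <<'E'
from h import *
s=env.observe(); d=env.get_image("wrist")
R=np.array(s["tool_rot"]);p=np.array(s["position"])
f=lambda u,v:((u+.5)/5-.5+200,(v+.5)/5-.5+95)
def t(q,z): return (R.T@(won(d,s,f(*q),z)-p))[0]*1e3
print("rail",t((300,100),.1),t((300,220),.1),"railR",t((362,200),.1),"blockface",t((258,60),.089),t((257,200),.089))
# tab top, upright at tip z .0585 -> top z .1725
print("tab top x",[round(t(q,.1725),1) for q in((225,300),(309,300),(224,500),(306,500))])
# shaker y edges
print(s["time_s"])
E
```

```text
rail 8.310567677231319 8.431217827100816 railR 22.780925390540585 blockface -1.335123070012709 -1.5915930851168267
tab top x [np.float64(-7.1), np.float64(8.4), np.float64(-7.6), np.float64(8.2)]
16.7
```

```bash
python3 - <<'E'
from h import *
print(env.close_job())
E
```

```text
the job is handed in; nothing more can be done
None
```

I lifted the smaller yellow-tabbed blade out of the fork stand and slid it flat face to the rail into the gap. I eased it sideways until the side force was about 0 and the downward push was about 11–12 N. Then I let go, raised the gripper clear and handed the job in at about 16.7 s.

- **Blade:** it stands by itself. Its tab face lines up with the rail face to about 0.2 mm, so it is upright. The tip was at about 58 mm before I let go.
- **Block:** the gap widened from about 7.1 to 9.9 mm, so the block moved about 2.8 mm. I take it to be home because the push climbed steeply over the last millimetre; I did not see it touch the stop.
- **Other things:** the bottle, pipette and rack look untouched in the last scene picture.

**Checks that disagreed:**
- The two fixed cameras first put the rail a few millimetres off its stated range, so I worked from the wrist camera instead.
- From the blade's depth I get a gap of about 9.1 mm, against 9.9 mm in the picture.
- About 2–3 N along the gap remained when I let go.

I did not measure the forces on block and rail after release.

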